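# Shut the source box and bolt it

## Task

Shut the lid of the blue source box, then slide its spring bolt across by the red knob until the handle is abreast of the notch in its guide, and turn the handle fully down into the notch so that it stays there when you let go. Feel for the notch rather than forcing the handle against the guide, and leave the loose pots and the tub where they stand.

Things in the scene. Friction and masses are not known exactly. Their poses are not given: they have to be found in the camera images.
- source_box: blue steel box screwed to the desk, 130 x 220 x 80 mm. Origin: centre of its underside; +z up, -x the front (towards the robot), +y the left end. Right half: open well with small sources, under a hinged lid. Left half: fixed deck 80 mm up, carrying a barrel bolt along its front edge. In front of the box there is free space.
- bolt_axis (a point): point on the bolt's axis (along the box's y) abreast of the handle when the bolt is back: box x = -51, y = +70, z = 94 mm. The steel saddle and slotted guide on the axis reach at most 18 mm above it and 12 mm in front of it; the box's front face is 14 mm in front of it.
- lid (a joint): angle of the blue lid, rad: 0 shut, larger is more open (starts 0.35 to 0.75). Hinged on the box's rear edge (box x = +65, z = 77.5 mm); stays where it is left; 1 to 4 N on its front edge push it down. 130 mm from hinge to front, 108 mm wide (box y -109 to -1 mm), 5 mm thick, black lip at the front.
- lid_edge (a point): point on the lid's upper face where it can be pressed down: 118 mm from the hinge line, 12 mm in from the front edge, at box y = -75 mm (away from the staple). Its z axis is the lid's upward normal.
- staple (a point): centre of the opening of the steel staple near the lid's front left corner, 29 mm tall, which the bolt enters when the lid is shut (box y = -9 mm). With the lid ajar the bolt cannot enter it.
- bolt (a joint): travel of the 12 mm brass bolt, m: 0 drawn back (left), growing as it slides along the box's -y into the staple. A spring pushes it back: 2 N at 0, about 7 N at 50 mm; drag 1 N; let go too soon and it shoots back. Travel ends where the handle meets the end of the guide's slot, 34 to 56 mm from rest: that differs from box to box and is not measured; it must be felt (or seen).
- handle (a joint): angle of the handle (8 mm thick) about the bolt axis, rad: 0 upright, 1.57 level towards the box's front (-x), fully down. A rail in front stops it at about 0.2 all along the slot, save at one notch 12 mm wide: with the bolt 9.5 to 13.5 mm back from the slot's end (middle 11.5 mm) the handle turns down with about 1 N at the knob, and then stays by itself.
- knob (a point): centre of the red ball, 18 mm across, at the end of the handle, 48 mm from the bolt axis. Bolt back and handle upright it is at about box x = -51, y = +70, z = 142 mm. It may be pinched along the box's y, and then turns between the fingers.
- yellow_pot: bystander: small sample pot with white screw lid and yellow body, 50 mm across, 54 mm tall; origin at the centre of its underside. Stands loose, to be left alone.
- black_pot: bystander: small sample pot with white screw lid and black body, 56 mm across, 60 mm tall; origin at the centre of its underside. Stands loose, to be left alone.
- pale_pot: bystander: small sample pot with white screw lid and pale yellow body, 50 mm across, 54 mm tall; origin at the centre of its underside. Stands loose, to be left alone.
- white_tub: bystander: white tub with a yellow label, 131 mm across, 90 mm tall; origin at the centre of its underside. Stands loose, to be left alone.

How it is judged:
By the outcome, as a careful person would: the job done as asked, in the order asked, and still so for the second after the job is handed in, with the robot touching nothing.
It also fails if it takes over 54 s, if anything falls off the work surface, if the arm or the gripper's body presses on something with over 40 N, if the wrist force passes 120 N, or if a joint passes its speed limit or range.

## Robot

A 7-joint arm with a two-finger parallel gripper is mounted at the origin on a cart in front of the work surface, level with it; the furniture and walls round the work are solid. World frame = base frame: x ahead of the robot, y to its left, z up, the work surface at z = 0. Lengths are in m, angles in rad, forces in N, time in s.
With the tool pointing down it reaches from about 0.4 to 0.85 m from the base axis. Payload 4.5 kg.
Tool frame: the origin (TCP) lies between the finger pads; the fingertips stand 11 mm ahead of it and the grasp point (between the pads) lies 8 mm behind it (r.nose_length is the distance from the TCP to the fingertips, in m); z points along the fingers, y is the line along which they close (so a half turn about z gives the same grasp; the last joint's range is limited). The gripper opens to 88 mm and grips with 3 to 60 N. Pads are 18 mm wide; open, the fingers measure 123 mm over their backs; the gripper's body (75 mm by 187 mm) begins 45 mm behind the grasp point.
Start: joints at [1.178, 0.689, -0.195, 1.565, 0.157, 0.902, -0.215], TCP at [0.259, -0.569, 0.25] pointing down, gripper open.
Joint ranges: [-3.01, 3.01], [-0.46, 2.08], [-1.47, 1.51], [0.13, 2.56], [-1, 4.14], [0.04, 2.09], [-2.66, 2.66]. Speed limits (rad/s): [2.57, 2.57, 3.14, 3.14, 3.14, 3.14, 3.14].

## Interface

Orientations are given as a unit quaternion [x, y, z, w].
In Python, from plant import get_state, snapshot, camera_model, r gives the robot as it stands.
- The arm moves only by the shell command python3 -m inch 'ROWS' [FORCE]. ROWS is text: rows parted by semicolons, each of 7 numbers parted by spaces: the opening, from -1 (shut) to 1 (fully open), then the shift along the tool's x, y, z in m, then the turn, a rotation vector about the tool's x, y, z in rad. A call has 1 to 20 rows; each row shifts and turns the commanded pose from where the row before left it, along the tool's axes as they then stand; what a row does not reach is not made up. A row lasts 1/12 s, in which the tool goes at most 41.7 mm and 7.16 degrees, less where a joint would pass 70% of its speed; a pose out of reach is approached as far as the arm can. A call is refused whole if a number of a shift passes 0.0417 or a number of a turn 0.125, either way. A call with a gripper value outside its range is refused whole. The fingers move at their own pace and stop on an object; FORCE is the grip in N (left out, the last holds). Time passes only in rows, so rows that do not move let the fingers close. It gives the time, the measured TCP pose, the force, the opening and the grip force at its end, in the units of the state.
- get_state(): the state, without advancing time (a new reading comes with each control period).
- snapshot(name): name is "scene" or "side" or "wrist"; returns (picture, depth): 420x560x3 uint8, red, green, blue; 420x560 float32, m along the optical axis (not along the pixel's ray), 0 where there is no reading.
- camera_model(name): a dict with "intrinsics" (3x3 intrinsics, pixels), "view" (4x4, takes a point from world to camera coordinates). Camera axes: x right, y down, z forward; pixel columns grow to the right and rows downward; lengths in m; the calibration is good to about 2 mm. The wrist camera is an equidistant fisheye: a pixel r from the principal point sees the ray r / f radians off the axis. A picture is of the moment at which its call begins: read the wrist's pose just before it. camera_model takes no time and is no camera call; for the wrist camera it gives the pose at the moment of the call.
- r.finish_job(): hands the job in; it is judged then, once.
The state is a dict: "clock": time; "q": joint angles; "qd": joint speeds; "joint_torque": joint torques, N m; "tool_pos": TCP position; "eef_rot": TCP orientation; "contact_force": force on the tool from outside, world axes, zero at the start; "moment": the same for the moment, N m; "opening": opening from 0.0 (shut) to 1.0 (fully open); "finger_force": force on a finger pad.
Only numpy, scipy, OpenCV 4.12 (cv2) and the standard library are available. Lean on these libraries where they do the work, as an engineer would, in place of code of your own. Each camera call takes 0.05 s, during which the arm holds its last target. There are 200 camera calls.

## Working session

There is one attempt and no reset: what is moved stays moved. The work goes in short steps, Python scripts to look and compute and a shell command to move; the robot and the scene stay as the last step left them, time stands still between calls to the robot, and variables do not carry over. Pictures are saved under pics/ and viewed, at most 10 in all, crops included, and the job is handed in when it is done.

```bash
mkdir -p pics; ls; python3 - <<'E'
from plant import *
import cv2,numpy as np
s=get_state();print(s)
for n in("scene","side"):
    p,d=snapshot(n);np.savez(f"pics/{n}0.npz",p=p,d=d,K=camera_model(n)["intrinsics"],V=camera_model(n)["view"])
    cv2.imwrite(f"pics/{n}0.png",p[:,:,::-1])
    print(n,camera_model(n))
E
```

```text
pics
{'clock': 0.0, 'q': array([ 1.1777865 ,  0.68998717, -0.19450343,  1.56631191,  0.15730092,
        0.90250319, -0.21512325]), 'qd': array([-4.40997946e-04,  1.29722720e-03,  3.14039153e-04, -1.82903610e-04,
       -3.04685825e-04, -4.70957320e-05,  2.29823373e-03]), 'joint_torque': array([-5.17006333e-05, -5.27558112e+01, -1.26699843e+00, -1.53425503e+01,
       -5.26919717e-02,  6.68187029e-03,  1.69595819e-04]), 'tool_pos': array([ 0.25843359, -0.56840893,  0.24891632]), 'eef_rot': array([ 9.77309799e-01,  2.11812961e-01, -2.59710254e-04, -8.71470331e-04]), 'contact_force': array([-0.00709999, -0.51836002, -0.7952966 ]), 'moment': array([0.02639867, 0.0567058 , 0.06511994]), 'finger_force': 0.0, 'opening': 1.0002629497868865}
scene {'intrinsics': array([[414.62293328,   0.        , 287.46297992],
       [  0.        , 414.62293328, 208.61588835],
       [  0.        ,   0.        ,   1.        ]]), 'view': array([[-8.10488911e-01, -5.85753675e-01, -5.98053173e-04,
         4.55641035e-01],
       [-4.17338448e-01,  5.78173888e-01, -7.01101687e-01,
         2.68222261e-01],
       [ 4.11018669e-01, -5.67985552e-01, -7.13061054e-01,
         9.70057995e-01],
       [ 0.00000000e+00,  0.00000000e+00,  0.00000000e+00,
         1.00000000e+00]])}
side {'intrinsics': array([[381.24481007,   0.        , 284.56712574],
       [  0.        , 381.24481007, 203.49722105],
       [  0.        ,   0.        ,   1.        ]]), 'view': array([[-9.07001583e-01, -4.21126665e-01, -6.78523071e-04,
         4.90011112e-01],
       [-2.72765050e-01,  5.88693789e-01, -7.60946023e-01,
         1.90555915e-01],
       [ 3.20854103e-01, -6.89994170e-01, -6.48814835e-01,
         1.07855323e+00],
       [ 0.00000000e+00,  0.00000000e+00,  0.00000000e+00,
         1.00000000e+00]])}
```

View pics/scene0.png

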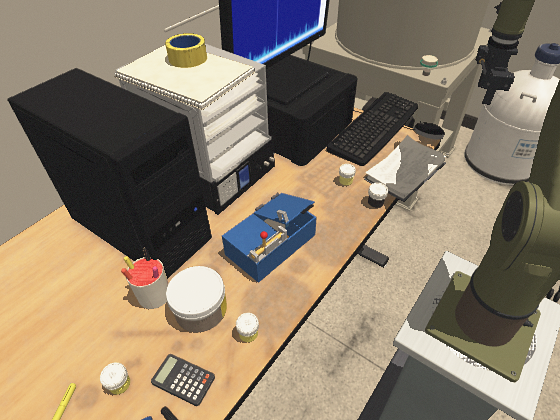

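View pics/side0.png

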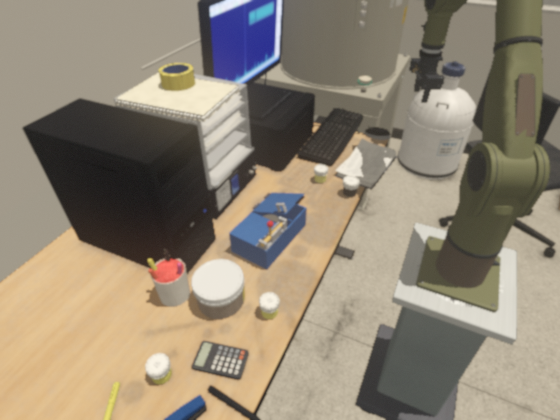

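The scene view shows the blue box at about (270,235), with its lid ajar to the right at (285,207) and the red knob at (264,235). The pots are at (247,327), (346,174) and (377,193), and the tub is at (196,297). Next I measure the box pose from the depth cloud.

```bash
cat >h.py <<'E'
import numpy as np,cv2
def cloud(f):
    z=np.load(f);p,d,K,V=z["p"],z["d"],z["K"],z["V"]
    v,u=np.mgrid[:420,:560]
    c=np.stack([(u-K[0,2])/K[0,0]*d,(v-K[1,2])/K[1,1]*d,d],-1)
    return p,d,(c-V[:3,3])@V[:3,:3]
def hsv(p): return cv2.cvtColor(p,cv2.COLOR_RGB2HSV)
E
python3 - <<'E'
from h import *
for n,(a,b,c,e) in(("scene",(185,280,215,325)),("side",(190,265,225,312))):
    p,d,P=cloud(f"pics/{n}0.npz");H=hsv(p)
    roi=np.zeros(d.shape,bool);roi[a:b,c:e]=1
    bl=roi&(H[...,0]>100)&(H[...,0]<122)&(H[...,1]>130)&(H[...,2]>40)&(d>0)
    X=P[bl];print(n,len(X),X.min(0),X.max(0))
    dk=X[abs(X[:,2]-.08)<.006]
    r=cv2.minAreaRect((dk[:,:2]*1000).astype(np.float32));print("deck",len(dk),r,cv2.boxPoints(r).tolist(),np.median(dk[:,2]))
    lowr=X[(X[:,2]<.07)&(X[:,2]>.01)];print("front",len(lowr))
    from numpy.linalg import svd
    ok=lowr
    for i in range(8):
        m=np.median(ok,0) if i==0 else ok.mean(0);_,_,w=svd(ok[:,:2]-m[:2],full_matrices=False);nn=w[1];ok=lowr[abs((lowr[:,:2]-m[:2])@nn)<max(.004,.02/(i+1))]
    t=(ok[:,:2]@w[0]);print(" line dir",w[0],np.degrees(np.arctan2(*w[0][::-1])),m,len(ok),t.min(),t.max())
    hi=X[X[:,2]>.09];m=hi.mean(0);print("lid",len(hi),hi.max(0),hi.min(0),svd(hi-m,full_matrices=False)[2][2],m)
    rd=roi&((H[...,0]<6)|(H[...,0]>174))&(H[...,1]>150)&(H[...,2]>90)&(d>0);print("red",rd.sum(),np.median(P[rd],0),P[rd].max(0))
    print("table z",np.median(P[280:300,250:280,2]))
E
```

```text
scene 3491 [ 0.46595805 -0.00676922  0.00339829] [0.62292986 0.22037096 0.1321335 ]
deck 1273 ((544.2845458984375, 103.47252655029297), (220.27882385253906, 131.35018920898438), 82.08252716064453) [[464.0641784667969, 3.4295425415039062], [594.1622924804688, -14.663505554199219], [624.5048828125, 203.5155029296875], [494.40679931640625, 221.60855102539062]] 0.08181377491932747
front 1216
 line dir [0.13392863 0.99099098] 82.30332778078406 [0.48205184 0.11935798 0.0403637 ] 808 0.06748627961353107 0.284675942381074
lid 739 [0.59303303 0.10796276 0.1321335 ] [ 0.47637619 -0.00417303  0.09012294] [-0.35984576  0.03942981 -0.93217827] [0.53336707 0.0492682  0.10989968]
red 41 [0.49922464 0.18221838 0.14862044] [0.50639506 0.18703007 0.15391042]
table z 0.001953868988004062Traceback (most recent call last):
  File "<stdin>", line 6, in <module>
    return umr_minimum(a, axis, None, out, keepdims, initial, where)
ValueError: zero-size array to reduction operation minimum which has no identity
```

```bash
python3 - <<'E'
import cv2
a=cv2.imread("pics/scene0.png")[180:285,210:330]
cv2.imwrite("pics/c1.png",cv2.resize(a,None,fx=6,fy=5.7,interpolation=cv2.INTER_CUBIC))
E
```

```text
(no output)
```

View pics/c1.png

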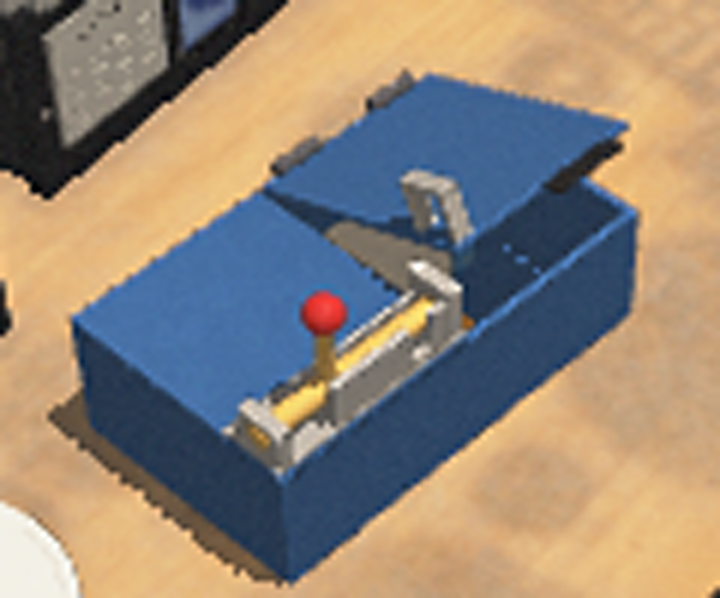

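The box yaw is -7.9° with its centre at (0.544, 0.1035). The knob reads about 2 mm from its expected position and the lid is at about 0.37 rad. In the crop the staple stands at (435,205) on the ajar lid, and the knob is upright at (325,313). I turn the tool to the box axes, close the fingers and go above the lid edge.

```bash
python3 -m inch '-1 0 0 0 0 0 0.1128;-1 0 0 0 0 0 0.1128;-1 0 0 0 0 0 0.1128;-1 0 0 0 0 0 0.1128;-1 0 0 0 0 0 0.1128;-1 0.0089 -0.0394 0 0 0 0;-1 0.0089 -0.0394 0 0 0 0;-1 0.0089 -0.0394 0 0 0 0;-1 0.0089 -0.0394 0 0 0 0;-1 0.0089 -0.0394 0 0 0 0;-1 0.0089 -0.0394 0 0 0 0;-1 0.0089 -0.0394 0 0 0 0;-1 0.0089 -0.0394 0 0 0 0;-1 0.0089 -0.0394 0 0 0 0;-1 0.0089 -0.0394 0 0 0 0;-1 0.0089 -0.0394 0 0 0 0;-1 0.0089 -0.0394 0 0 0 0;-1 0.0089 -0.0394 0 0 0 0;-1 0.0089 -0.0394 0 0 0 0' 20
cat >>h.py <<'E'
from scipy.spatial.transform import Rotation as R
C=np.array([.544,.1035,0]);B=R.from_euler('z',-7.85,degrees=True)
def tobox(w): return B.inv().apply(np.asarray(w)-C)
def togo(s,boxp):
    w=C+B.apply(np.array(boxp)/1000); T=R.from_quat(s["eef_rot"])
    rot=(T.inv()*B*R.from_euler('x',180,degrees=True)).as_rotvec()
    print("tcp box mm",np.round(tobox(s["tool_pos"])*1000,1),"togo tool mm",np.round(T.inv().apply(w-s["tool_pos"])*1000,1),"rot",np.round(rot,3),"F box",np.round(B.inv().apply(s["contact_force"]),1),"fing",round(float(s["finger_force"]),1),"open",round(float(s["opening"]),3),"t",round(s["clock"],1),"q7",s["q"].round(2))
E
python3 -c "
from h import *;from plant import *
togo(get_state(),[-48,-75,150])"
```

```text
clock: 1.68
tool_pos: [0.4578, -0.0375, 0.2496]
eef_rot: [0.998, -0.068, -0.0, 0.0]
contact_force: [0.5, 0.1, 0.6]
opening: 0.005
finger_force: 0.0
tcp box mm [ -66.2 -151.5  249.6] togo tool mm [ 18.2 -76.5  99.6] rot [ 0.  0. -0.] F box [0.5 0.2 0.6] fing 0.0 open 0.005 t 1.7 q7 [-0.04  0.48  0.04  2.05 -0.03  0.61 -1.69]
```

```bash
python3 -m inch '-1 0.009 -0.038 0 0 0 0;-1 0.009 -0.038 0 0 0 0;-1 0 0 0.04 0 0 0;-1 0 0 0.04 0 0 0;-1 0 0 0.02 0 0 0;-1 0 0 0.01 0 0 0;-1 0 0 0.01 0 0 0;-1 0 0 0.01 0 0 0;-1 0 0 0.01 0 0 0;-1 0 0 0.008 0 0 0;-1 0 0 0.004 0 0 0;-1 0 0 0 0 0 0' 
python3 -c "
from h import *;from plant import *
togo(get_state(),[-48,-75,91])"
```

```text
clock: 2.68
tool_pos: [0.4857, 0.0333, 0.097]
eef_rot: [0.998, -0.069, -0.0, 0.0]
contact_force: [-1.1, 0.0, -0.0]
opening: 0.005
finger_force: 0.0
tcp box mm [-48.2 -77.5  97. ] togo tool mm [ 0.2 -2.5  6. ] rot [ 0.     0.001 -0.   ] F box [-1.1 -0.1 -0. ] fing 0.0 open 0.005 t 2.7 q7 [-0.17  0.79  0.02  2.1  -0.05  0.25 -1.82]
```

```bash
python3 -m inch '-1 0 0 0.003 0 0 0;-1 0 0 0.002 0 0 0;-1 0 0 0 0 0 0' ;python3 -m inch '-1 0 0 0.002 0 0 0;-1 0 0 0 0 0 0'; python3 -m inch '-1 0 0 0.002 0 0 0;-1 0 0 0 0 0 0'
```

```text
clock: 2.93
tool_pos: [0.4862, 0.0332, 0.0927]
eef_rot: [0.998, -0.069, 0.0, -0.0]
contact_force: [1.2, 1.5, -0.6]
opening: 0.003
finger_force: 0.0
clock: 3.1
tool_pos: [0.4863, 0.0332, 0.0913]
eef_rot: [0.998, -0.069, 0.001, -0.0]
contact_force: [-0.3, -0.3, 5.2]
opening: 0.007
finger_force: 2.6
clock: 3.27
tool_pos: [0.4863, 0.0332, 0.0909]
eef_rot: [0.998, -0.069, 0.001, -0.0]
contact_force: [-4.0, -0.3, 22.7]
opening: 0.01
finger_force: 11.8
```

Lid shut: the tip stopped at z = 80 mm with a firm 22 N. Next I lift, open and go above the knob, and check with the wrist view on the way.

```bash
python3 -m inch '-1 0 0 -0.03 0 0 0;-1 0 0 -0.04 0 0 0;-1 0 0 -0.04 0 0 0;1 0 -0.037 0 0 0 0;1 0 -0.037 0 0 0 0;1 -0.003 -0.037 0 0 0 0;1 0 -0.036 0 0 0 0;1 0 0 0 0 0 0' 25
python3 - <<'E'
from h import *;from plant import *
togo(get_state(),[-51,70,190])
p,d=snapshot("scene");m=camera_model("scene");np.savez("pics/s1.npz",p=p,d=d,K=m["intrinsics"],V=m["view"])
m=camera_model("wrist");w,_=snapshot("wrist");
a=np.hstack([cv2.resize(p[160:285,210:330],None,fx=3,fy=3,interpolation=2),cv2.resize(w,(400,375))])
cv2.imwrite("pics/s1.png",a[:,:,::-1])
K,V=m["intrinsics"],m["view"]
k=V[:3,:3]@(C+B.apply([-.051,.07,.142]))+V[:3,3];th=np.arctan2(np.hypot(k[0],k[1]),k[2]);u=k[:2]/np.hypot(k[0],k[1])*th*K[0,0]+K[:2,2];print("pred knob px",u)
H=hsv(w);rd=((H[...,0]<6)|(H[...,0]>174))&(H[...,1]>150)&(H[...,2]>80)
n,l,st,c=cv2.connectedComponentsWithStats(rd.astype(np.uint8));print([(st[i].tolist(),c[i].round(1)) for i in range(1,n) if st[i,4]>30])
E
```

```text
clock: 3.93
tool_pos: [0.5034, 0.1894, 0.199]
eef_rot: [0.998, -0.063, 0.001, -0.004]
contact_force: [-0.4, 1.7, -0.2]
opening: 0.361
finger_force: 0.0
tcp box mm [-52.   79.5 199. ] togo tool mm [0.9 9.6 8.9] rot [-0.008 -0.002  0.012] F box [-0.6  1.6 -0.2] fing 0.0 open 0.361 t 3.9 q7 [-0.49  0.65  0.07  1.9  -0.09  0.6  -2.05]
pred knob px [288.86286964 235.53913434]
[([0, 35, 50, 68, 2363], array([22.5, 63.1])), ([275, 225, 27, 28, 590], array([288.1, 238.8]))]
```

View pics/s1.png

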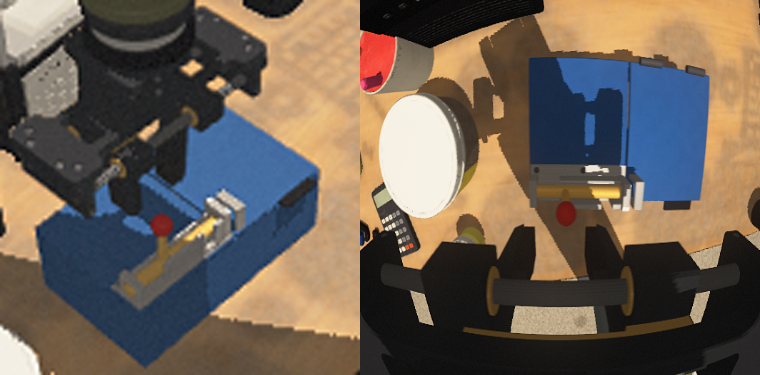

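The left crop shows the lid shut flush. The right crop (wrist) shows the knob ahead of the fingers at raw pixel (288,239), 3 px (about 2 mm) from the prediction. I let it settle, then correct.

```bash
python3 -m inch '1 0 0 0 0 0 0;1 0 0 0 0 0 0;1 0 0 0 0 0 0' 
python3 - <<'E'
from h import *;from plant import *
togo(get_state(),[-52.5,70,137])
m=camera_model("wrist");w,_=snapshot("wrist")
K,V=m["intrinsics"],m["view"]
k=V[:3,:3]@(C+B.apply([-.051,.07,.142]))+V[:3,3];th=np.arctan2(np.hypot(k[0],k[1]),k[2]);u=k[:2]/np.hypot(k[0],k[1])*th*K[0,0]+K[:2,2];print("pred knob px",u)
H=hsv(w);rd=((H[...,0]<6)|(H[...,0]>174))&(H[...,1]>150)&(H[...,2]>80)
n,l,st,c=cv2.connectedComponentsWithStats(rd.astype(np.uint8));print([(st[i].tolist(),c[i].round(1)) for i in range(1,n) if st[i,4]>30])
E
```

```text
clock: 4.28
tool_pos: [0.503, 0.1773, 0.1987]
eef_rot: [0.998, -0.07, -0.0, 0.001]
contact_force: [-0.0, 0.3, 0.3]
opening: 0.678
finger_force: 0.0
tcp box mm [-50.7  67.6 198.7] togo tool mm [-1.9 -2.5 61.7] rot [ 0.001  0.    -0.003] F box [-0.1  0.2  0.3] fing 0.0 open 0.678 t 4.3 q7 [-0.48  0.64  0.08  1.9  -0.09  0.6  -2.05]
pred knob px [276.94035866 236.97331547]
[([0, 42, 40, 67, 1896], array([18. , 69.1])), ([261, 227, 28, 28, 611], array([274.8, 240.3]))]
```

```bash
python3 -m inch '0.3 -0.002 -0.0035 0.02 0 0 0;0.3 0 0 0.025 0 0 0;0.3 0 0 0.017 0 0 0;-0.2 0 0 0 0 0 0;-1 0 0 0 0 0 0;-1 0 0 0 0 0 0;-1 0 0 0 0 0 0;-1 0 0 0 0 0 0;-1 0 0 0 0 0 0' 25
python3 -c "
from h import *;from plant import *
togo(get_state(),[-52.5,70,137])"
```

```text
clock: 5.08
tool_pos: [0.5018, 0.1824, 0.1376]
eef_rot: [0.998, -0.069, 0.001, 0.0]
contact_force: [-0.9, -7.4, 2.8]
opening: 0.223
finger_force: 4.0
tcp box mm [-52.5  72.4 137.6] togo tool mm [0.  2.4 0.6] rot [ 0.    -0.001 -0.   ] F box [ 0.1 -7.5  2.8] fing 4.0 open 0.223 t 5.1 q7 [-0.47  0.74  0.06  1.95 -0.1   0.45 -2.05]
```

```bash
python3 -m inch '-1 0 0 0 0 0 0;-1 0 0 0 0 0 0;-1 0 0 0 0 0 0' 
python3 -c "
from h import *;from plant import *
togo(get_state(),[-52.5,70,137])"
```

```text
clock: 5.33
tool_pos: [0.5015, 0.1811, 0.1374]
eef_rot: [0.998, -0.069, 0.0, 0.001]
contact_force: [-0.8, -4.7, 6.2]
opening: 0.182
finger_force: 25.0
tcp box mm [-52.7  71.  137.4] togo tool mm [0.2 1.  0.4] rot [ 0.002 -0.    -0.002] F box [-0.2 -4.7  6.2] fing 25.0 open 0.182 t 5.3 q7 [-0.47  0.74  0.06  1.95 -0.1   0.45 -2.05]
```

```bash
python3 -m inch '-1 0 0.004 0 0 0 0;-1 0 0.005 0 0 0 0;-1 0 0.005 0 0 0 0;-1 0 0.005 0 0 0 0;-1 0 0.005 0 0 0 0;-1 0 0.004 0 0 0 0;-1 0 0 0 0 0 0;-1 0 0 0 0 0 0' 
python3 -c "
from h import *;from plant import *
togo(get_state(),[-52.5,70,137])"
```

```text
clock: 6.0
tool_pos: [0.4985, 0.1565, 0.1375]
eef_rot: [0.998, -0.068, 0.001, -0.001]
contact_force: [-0.1, 3.1, 5.7]
opening: 0.175
finger_force: 25.0
tcp box mm [-52.3  46.2 137.5] togo tool mm [ -0.2 -23.8   0.5] rot [-0.003 -0.002  0.   ] F box [-0.5  3.1  5.7] fing 25.0 open 0.175 t 6.0 q7 [-0.42  0.73  0.05  1.98 -0.09  0.42 -2.01]
```

```bash
for i in 1; do python3 -m inch '-1 0 0.002 0 0 0 0;-1 0 0 0 0 0 0'; done
python3 -c "
from h import *;from plant import *
togo(get_state(),[-52.5,70,137])"
```

```text
clock: 6.17
tool_pos: [0.4983, 0.1551, 0.1375]
eef_rot: [0.998, -0.068, 0.001, -0.002]
contact_force: [0.0, 4.8, 5.5]
opening: 0.18
finger_force: 25.0
tcp box mm [-52.3  44.9 137.5] togo tool mm [ -0.2 -25.1   0.6] rot [-0.003 -0.002  0.001] F box [-0.6  4.8  5.5] fing 25.0 open 0.18 t 6.2 q7 [-0.42  0.73  0.05  1.99 -0.09  0.42 -2.01]
```

```bash
cat >st.py <<'E'
from h import *;from plant import *
s=get_state();print(np.round(tobox(s["tool_pos"])*1000,1),np.round(B.inv().apply(s["contact_force"]),1),round(float(s["opening"]),3),round(float(s["finger_force"]),1),round(s["clock"],2))
E
python3 -m inch '-1 0 0.003 0 0 0 0;-1 0 0.002 0 0 0 0;-1 0 0 0 0 0 0' >/dev/null; python3 st.py
python3 -m inch '-1 0 0.002 0 0 0 0;-1 0 0 0 0 0 0;-1 0 0 0 0 0 0' >/dev/null; python3 st.py
python3 -m inch '-1 0 0.002 0 0 0 0;-1 0 0 0 0 0 0;-1 0 0 0 0 0 0' >/dev/null; python3 st.py
python3 -m inch '-1 0 0.002 0 0 0 0;-1 0 0 0 0 0 0;-1 0 0 0 0 0 0' >/dev/null; python3 st.py
```

```text
[-52.3  40.  137.5] [0.3 5.1 6.2] 0.185 25.0 6.42
[-52.3  38.3 137.5] [-0.9  5.   5.7] 0.183 25.0 6.67
[-52.3  36.4 137.5] [-0.1  5.4  5.6] 0.18 25.0 6.92
[-52.2  34.5 137.5] [-0.3  4.6  6.1] 0.184 25.0 7.17
```

```bash

python3 -m inch '-1 0 0.002 0 0 0 0;-1 0 0 0 0 0 0;-1 0 0 0 0 0 0' >/dev/null; python3 st.py
python3 -m inch '-1 0 0.002 0 0 0 0;-1 0 0 0 0 0 0;-1 0 0 0 0 0 0' >/dev/null; python3 st.py
python3 -m inch '-1 0 0.002 0 0 0 0;-1 0 0 0 0 0 0;-1 0 0 0 0 0 0' >/dev/null; python3 st.py
```

```text
[-52.2  32.6 137.5] [-0.3  5.5  6.1] 0.178 25.0 7.42
[-52.2  30.7 137.5] [-1.2  4.8  5.4] 0.179 25.0 7.67
[-52.2  28.8 137.5] [0.  6.4 5.7] 0.178 25.0 7.92
```

```bash

python3 -m inch '-1 0 0.002 0 0 0 0;-1 0 0 0 0 0 0;-1 0 0 0 0 0 0' >/dev/null; python3 st.py
python3 -m inch '-1 0 0.002 0 0 0 0;-1 0 0 0 0 0 0;-1 0 0 0 0 0 0' >/dev/null; python3 st.py
```

```text
[-52.2  26.8 137.5] [-0.2  7.4  5.5] 0.185 25.0 8.17
[-52.2  24.9 137.5] [0.2 6.8 5.7] 0.177 25.0 8.42
```

```bash

python3 -m inch '-1 0 0.002 0 0 0 0;-1 0 0 0 0 0 0;-1 0 0 0 0 0 0' >/dev/null; python3 st.py
python3 -m inch '-1 0 0.002 0 0 0 0;-1 0 0 0 0 0 0;-1 0 0 0 0 0 0' >/dev/null; python3 st.py
```

```text
[-52.2  23.  137.5] [0.1 6.8 6. ] 0.183 25.0 8.67
[-52.2  21.1 137.5] [-0.5  7.3  7.4] 0.179 25.0 8.92
```

```bash

python3 -m inch '-1 0 0.002 0 0 0 0;-1 0 0 0 0 0 0;-1 0 0 0 0 0 0' >/dev/null; python3 st.py
python3 -m inch '-1 0 0.002 0 0 0 0;-1 0 0 0 0 0 0;-1 0 0 0 0 0 0' >/dev/null; python3 st.py
```

```text
[-52.2  19.2 137.5] [-0.6  6.7  5.4] 0.18 25.0 9.17
[-52.2  17.3 137.5] [-1.   6.8  5.6] 0.18 25.0 9.42
```

```bash

python3 -m inch '-1 0 0.002 0 0 0 0;-1 0 0 0 0 0 0;-1 0 0 0 0 0 0' >/dev/null; python3 st.py
python3 -m inch '-1 0 0.001 0 0 0 0;-1 0 0 0 0 0 0;-1 0 0 0 0 0 0' >/dev/null; python3 st.py
```

```text
[-52.1  15.4 137.5] [0.2 7.5 4.7] 0.185 25.0 9.67
[-52.1  14.6 137.5] [-0.6  7.6  5. ] 0.18 25.0 9.92
```

```bash

python3 -m inch '-1 0 0.001 0 0 0 0;-1 0 0 0 0 0 0;-1 0 0 0 0 0 0' >/dev/null; python3 st.py
python3 -m inch '-1 0 0.001 0 0 0 0;-1 0 0 0 0 0 0;-1 0 0 0 0 0 0' >/dev/null; python3 st.py
python3 - <<'E'
from h import *;from plant import *
p,d=snapshot("scene");m=camera_model("scene");np.savez("pics/s2.npz",p=p,d=d,K=m["intrinsics"],V=m["view"])
w,_=snapshot("wrist");
a=np.hstack([cv2.resize(p[175:275,220:330],None,fx=3.6,fy=3.6,interpolation=2),cv2.resize(w[130:330,170:414],None,fx=1.6,fy=1.8,interpolation=2)])
cv2.imwrite("pics/s2.png",a[:,:,::-1]);print(a.shape)
E
```

```text
[-52.1  14.4 137.5] [-0.6  9.8  5.2] 0.175 25.0 10.17
[-52.   14.3 137.5] [-1.4 11.1  4.7] 0.185 25.0 10.42
(360, 786, 3)
```

View pics/s2.png

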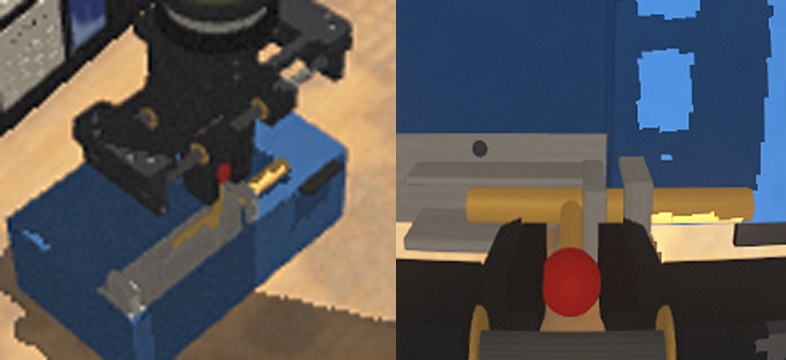

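The views show the bolt through the staple (right crop, about (700,205)) and the handle against the slot's end, with the knob centred in the fingers at (572,282). The force rises from y = 14.4 mm, so the slot's end is there. I back off to y ≈ 25.9.

```bash

python3 -m inch '-1 0 -0.004 0 0 0 0;-1 0 -0.004 0 0 0 0;-1 0 -0.003 0 0 0 0;-1 0 -0.002 0 0 0 0;-1 0 0 0 0 0 0;-1 0 0 0 0 0 0;-1 0 0 0 0 0 0' >/dev/null; python3 st.py
```

```text
[-52.   25.2 137.5] [-1.1  7.1  5.8] 0.177 25.0 11.1
```

```bash

python3 -m inch '-1 0 -0.0007 0 0 0 0;-1 -0.005 0 0.0003 0 0 0;-1 -0.004 0 0.0005 0 0 0;-1 0 0 0 0 0 0' >/dev/null; python3 st.py
python3 -m inch '-1 -0.002 0 0.0005 0 0 0;-1 0 0 0 0 0 0' >/dev/null; python3 st.py
python3 -m inch '-1 -0.002 0 0.0005 0 0 0;-1 0 0 0 0 0 0;-1 0 0 0 0 0 0' >/dev/null; python3 st.py
```

```text
[-61.1  25.4 136.4] [0.7 6.7 2.4] 0.183 25.1 11.43
[-62.6  25.4 136. ] [1.8 6.3 1.7] 0.183 25.1 11.6
[-64.5  25.4 135.4] [1.5 6.3 2. ] 0.177 25.1 11.85
```

```bash

python3 -m inch '-1 -0.002 -0.0003 0.0007 0 0 0;-1 0 0 0 0 0 0' >/dev/null; python3 st.py
python3 -m inch '-1 -0.003 0 0.0012 0 0 0;-1 0 0 0 0 0 0' >/dev/null; python3 st.py
python3 -m inch '-1 -0.003 0 0.0015 0 0 0;-1 0 0 0 0 0 0;-1 0 0 0 0 0 0' >/dev/null; python3 st.py
```

```text
[-66.6  25.6 134.7] [1.3 5.5 1.3] 0.181 25.2 12.02
[-69.7  25.5 133.3] [ 1.2  6.7 -0.1] 0.181 25.1 12.18
[-72.7  25.5 131.8] [ 1.4  5.3 -0. ] 0.174 25.1 12.43
```

The handle has entered the notch freely, with about 1 N at the knob. I follow the arc down.

```bash

python3 -m inch '-1 -0.0032 0 0.0018 0 0 0;-1 -0.0032 0 0.0018 0 0 0;-1 -0.0028 0 0.0022 0 0 0;-1 -0.0028 0 0.0023 0 0 0;-1 0 0 0 0 0 0' >/dev/null; python3 st.py
python3 -m inch '-1 -0.0025 0 0.0026 0 0 0;-1 -0.0024 0 0.0027 0 0 0;-1 -0.002 0 0.0029 0 0 0;-1 -0.002 0 0.003 0 0 0;-1 0 0 0 0 0 0' >/dev/null; python3 st.py
```

```text
[-84.1  25.5 123.4] [ 2.8  5.2 -2.5] 0.173 25.1 12.85
[-93.5  25.5 112.1] [ 1.4  6.1 -0.4] 0.177 24.7 13.27
```

```bash

python3 -m inch '-1 -0.0016 0 0.0032 0 0 0;-1 -0.0015 0 0.0033 0 0 0;-1 -0.0011 0 0.0034 0 0 0;-1 -0.001 0 0.0035 0 0 0;-1 0 0 0 0 0 0' >/dev/null; python3 st.py
python3 -m inch '-1 -0.0006 0 0.0035 0 0 0;-1 -0.0005 0 0.0035 0 0 0;-1 0 0 0 0 0 0' >/dev/null; python3 st.py
python3 -m inch '-1 0 0 0.002 0 0 0;-1 0 0 0 0 0 0' >/dev/null; python3 st.py
python3 -m inch '-1 0 0 0.002 0 0 0;-1 0 0 0 0 0 0;-1 0 0 0 0 0 0' >/dev/null; python3 st.py
```

```text
[-99.1  25.4  98.6] [1.2 6.1 0. ] 0.171 24.6 13.68
[-100.5   25.4   91.6] [0.7 6.  0.3] 0.163 24.6 13.93
[-100.7   25.4   89.7] [-0.9  6.5  2. ] 0.16 24.7 14.1
[-100.9   25.4   87.8] [-1.8  7.2  0.7] 0.157 25.0 14.35
```

```bash

python3 -m inch '-1 0 0 0.001 0 0 0;-1 0 0 0 0 0 0' >/dev/null; python3 st.py
python3 -m inch '-1 0 0 0.001 0 0 0;-1 0 0 0 0 0 0;-1 0 0 0 0 0 0' >/dev/null; python3 st.py
python3 - <<'E'
from h import *;from plant import *
p,d=snapshot("scene")
w,_=snapshot("wrist");
a=np.hstack([cv2.resize(p[175:285,220:330],None,fx=3.6,fy=3.6,interpolation=2),cv2.resize(w[130:350,170:414],None,fx=1.6,fy=1.8,interpolation=2)])
cv2.imwrite("pics/s3.png",a[:,:,::-1])
E
```

```text
[-101.    25.4   86.8] [-0.8  5.8  1.4] 0.16 25.3 14.52
[-101.1   25.4   85.8] [-0.9  6.8  1.1] 0.156 25.5 14.77
```

View pics/s3.png

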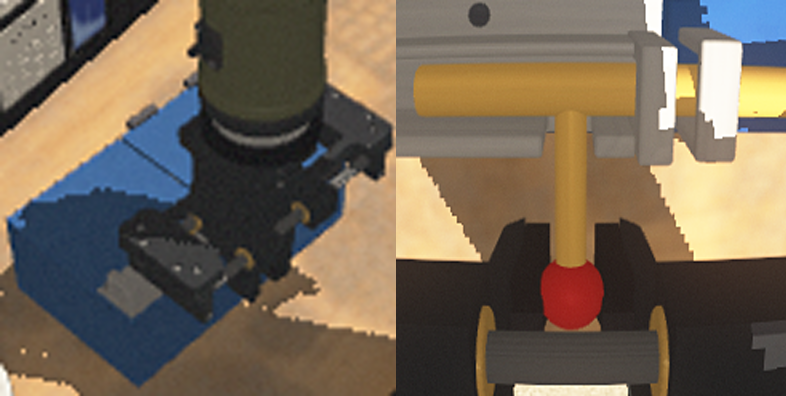

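The wrist crop shows the handle through the notch in the rail (about (570,140)) and almost level, with no stop felt yet. I go on down until the force rises.

```bash

python3 -m inch '-1 0 0 0.002 0 0 0;-1 0 0 0 0 0 0' >/dev/null; python3 st.py
python3 -m inch '-1 0 0 0.002 0 0 0;-1 0 0 0 0 0 0' >/dev/null; python3 st.py
```

```text
[-101.3   25.4   83.8] [-1.5  6.   1.4] 0.155 25.6 15.03
[-101.4   25.4   81.7] [-2.2  5.9  0.4] 0.154 25.6 15.2
```

```bash

python3 - <<'E'
from h import *;from plant import *
m=camera_model("wrist");w,_=snapshot("wrist");K,V=m["intrinsics"],m["view"]
H=hsv(w);rd=((H[...,0]<6)|(H[...,0]>174))&(H[...,1]>150)&(H[...,2]>60)
n,l,st,c=cv2.connectedComponentsWithStats(rd.astype(np.uint8));print([(st[i].tolist(),c[i].round(1)) for i in range(1,n) if st[i,4]>100])
for a in (1.2,1.3,1.4,1.5,1.57):
    k=V[:3,:3]@(C+B.apply([-.0515-.048*np.sin(a),.0255,.095+.048*np.cos(a)]))+V[:3,3];rr=np.hypot(k[0],k[1]);print(a,k[:2]/rr*np.arctan2(rr,k[2])*K[0,0]+K[:2,2])
E
```

```text
[([260, 276, 40, 38, 1190], array([279.3, 294.4]))]
1.2 [281.36460722 306.3742827 ]
1.3 [281.32878612 303.25012403]
1.4 [281.29987489 299.23305588]
1.5 [281.27728293 294.43504188]
1.57 [281.2649256  290.66506892]
```

The pads are now sliding down over the knob, which looks bigger and the jaw is narrowing, so the handle seems to be at its stop. I ease the bolt onto the notch's side, let go and measure the angle.

```bash

python3 -m inch '-1 0 -0.001 0 0 0 0;-1 0 -0.001 0 0 0 0;-1 0 0 0 0 0 0;-1 0 0 0 0 0 0' >/dev/null; python3 st.py
python3 -m inch '-0.3 0 0 0 0 0 0;-0.3 0 0 0 0 0 0;-0.3 0 0 0 0 0 0;-0.3 0 0 0 0 0 0;-0.3 0 0 0 0 0 0;-0.3 0 0 0 0 0 0' >/dev/null; python3 st.py
```

```text
[-101.4   27.1   81.8] [-2.4  5.1  1.2] 0.155 25.6 15.58
[-101.1   24.5   81.8] [0.9 0.1 0.1] 0.352 0.0 16.08
```

```bash

python3 -m inch '-0.3 0 0.001 0 0 0 0;-0.3 0 0 -0.01 0 0 0;-0.3 0 0 -0.02 0 0 0;-0.3 0 0 -0.03 0 0 0;-1 0 0 -0.03 0 0 0;-1 0 0 -0.01 0 0 0;-1 0 0 0 0 0 0;-1 0 0 0 0 0 0' >/dev/null; python3 st.py
python3 - <<'E'
from h import *;from plant import *
m=camera_model("wrist");w,_=snapshot("wrist");K,V=m["intrinsics"],m["view"]
H=hsv(w);rd=((H[...,0]<6)|(H[...,0]>174))&(H[...,1]>150)&(H[...,2]>60)
n,l,st,c=cv2.connectedComponentsWithStats(rd.astype(np.uint8));print([(st[i].tolist(),c[i].round(1)) for i in range(1,n) if st[i,4]>100])
for a in (1.2,1.4,1.57):
    k=V[:3,:3]@(C+B.apply([-.0515-.048*np.sin(a),.0255,.095+.048*np.cos(a)]))+V[:3,3];rr=np.hypot(k[0],k[1]);print(a,k[:2]/rr*np.arctan2(rr,k[2])*K[0,0]+K[:2,2])
p,d=snapshot("scene");m=camera_model("scene");np.savez("pics/s4.npz",p=p,d=d,K=m["intrinsics"],V=m["view"])
_,_,P=cloud("pics/s4.npz");H=hsv(p);rd=((H[...,0]<6)|(H[...,0]>174))&(H[...,1]>150)&(H[...,2]>60)&(d>0);rd[:, :230]=0;rd[:180]=0;rd[285:]=0;rd[:,330:]=0
print(rd.sum(),tobox(np.median(P[rd],0))*1000 if rd.sum() else '')
a=np.hstack([cv2.resize(p[175:285,220:330],None,fx=3.6,fy=3.6,interpolation=2),cv2.resize(w[130:350,170:414],None,fx=1.6,fy=1.8,interpolation=2)])
cv2.imwrite("pics/s4.png",a[:,:,::-1])
E
```

```text
[-101.1   24.1  182.5] [-0.6 -0.6 -0.5] 0.072 0.0 16.75
[([262, 210, 24, 23, 448], array([273.7, 220.6]))]
1.2 [278.73782168 222.60100203]
1.4 [278.78756394 221.84549569]
1.57 [278.82392656 219.18492883]
38 [-101.29856879   30.05874336  104.09120695]
```

View pics/s4.png

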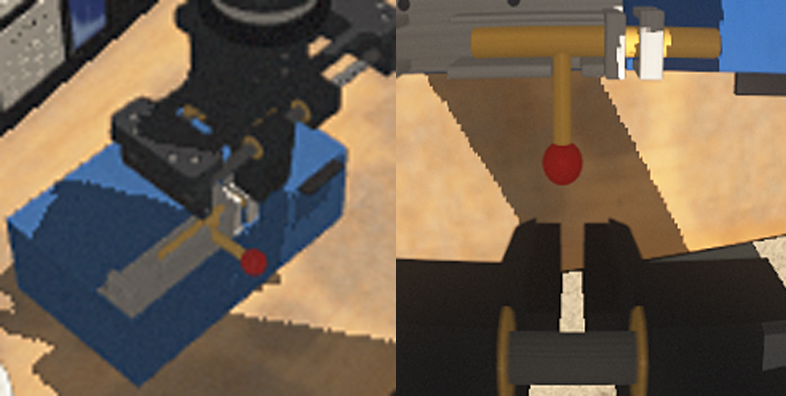

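The bolt is held by the notch after release, with the knob at wrist (562,165) and the bolt through the staple. The knob surface height (104 mm, against about 100 if level) suggests about 1.5 rad, so I press it gently down with closed fingertips to seat it fully.

```bash

python3 -m inch '-1 0.001 -0.0035 0.02 0 0 0;-1 0 0 0.03 0 0 0;-1 0 0 0.008 0 0 0;-1 0 0 0 0 0 0' >/dev/null; python3 st.py
python3 -m inch '-1 0 0 0.003 0 0 0;-1 0 0 0.002 0 0 0;-1 0 0 0 0 0 0' >/dev/null; python3 st.py
python3 -m inch '-1 0 0 0.002 0 0 0;-1 0 0 0 0 0 0' >/dev/null; python3 st.py
python3 -m inch '-1 0 0 0.001 0 0 0;-1 0 0 0 0 0 0' >/dev/null; python3 st.py
```

```text
[-102.2   26.4  121.3] [-0.3  0.3  0.7] 0.003 0.0 17.18
[-99.9  27.5 119.2] [ 0.4  0.1 -0.1] 0.01 0.0 17.43
[-99.9  27.6 117.2] [-0.8  0.5 -0.6] 0.002 0.0 17.6
[-100.2   27.6  116. ] [0.1 0.3 0.2] 0.009 0.2 17.77
```

```bash

python3 -m inch '-1 0 0 0.001 0 0 0;-1 0 0 0 0 0 0' >/dev/null; python3 st.py
python3 -m inch '-1 0 0 0.001 0 0 0;-1 0 0 0 0 0 0' >/dev/null; python3 st.py
python3 -m inch '-1 0 0 0.001 0 0 0;-1 0 0 0 0 0 0' >/dev/null; python3 st.py
```

```text
[-100.3   27.6  114.8] [0.7 0.5 0.4] 0.007 0.3 17.93
[-100.3   27.5  113.8] [-1.  -0.1  2.4] 0.003 1.7 18.1
[-100.3   27.6  113.2] [-2.3  0.9  8.9] 0.004 4.6 18.27
```

Firm stop with the knob's top at 102.5 mm, so its centre is at 93.5 mm: level and fully down. I withdraw upward and check once more.

```bash

python3 -m inch '-1 0 0 -0.005 0 0 0;-1 0 0 -0.02 0 0 0;-1 0 0 -0.04 0 0 0;-1 0 0 -0.04 0 0 0;-1 0 0.02 -0.02 0 0 0;-1 0 0.04 0 0 0 0;-1 0 0.04 0 0 0 0;-1 0 0.04 0 0 0 0;-1 0 0.04 0 0 0 0;-1 0 0.02 0 0 0 0;-1 0 0 0 0 0 0;-1 0 0 0 0 0 0;-1 0 0 0 0 0 0' >/dev/null; python3 st.py
python3 - <<'E'
from h import *;from plant import *
p,d=snapshot("scene");m=camera_model("scene");np.savez("pics/s5.npz",p=p,d=d,K=m["intrinsics"],V=m["view"])
_,_,P=cloud("pics/s5.npz");H=hsv(p);rd=((H[...,0]<6)|(H[...,0]>174))&(H[...,1]>150)&(H[...,2]>60)&(d>0);rd[:, :230]=0;rd[:180]=0;rd[285:]=0;rd[:,330:]=0
print(rd.sum(),tobox(np.median(P[rd],0))*1000)
a=np.hstack([cv2.resize(p[175:285,220:330],None,fx=3.6,fy=3.6,interpolation=2),cv2.resize(p[130:400,80:430],(400,396))])
cv2.imwrite("pics/s5.png",a[:,:,::-1])
E
```

```text
[-100.  -171.5  237.9] [-0.5 -0.2  0.7] 0.009 0.0 19.35
38 [-100.48112389   29.67979099  100.74024926]
```

View pics/s5.png

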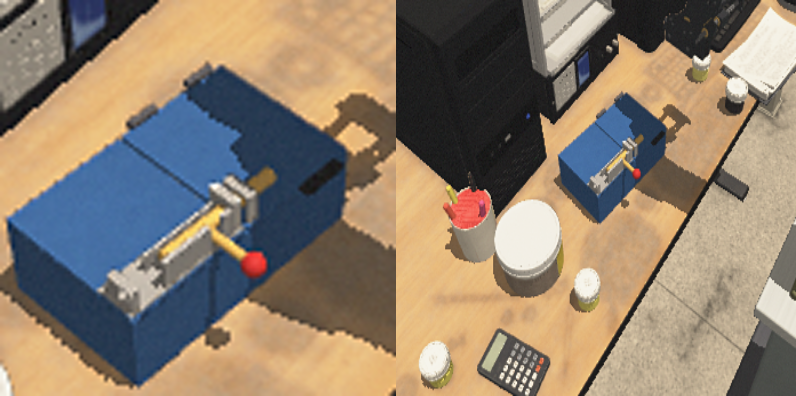

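The lid is shut, the bolt is through the staple and the handle is level in the notch (knob at (255,264), surface z down to 100.7 mm). The pots and tub look unmoved.

```bash
python3 -c "
from plant import r
print(r.finish_job())"
```

```text
the job is handed in; nothing more can be done
None
```

The job is handed in at about 19 s of the 54 s allowed: the lid is shut, the bolt is through the staple, and the handle is fully down in the notch and stayed there after release, with the pots and tub apparently unmoved.

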